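# Change the sample in the cell test fixture

## Task

Set up the solar-cell test fixture for its reference check: turn aside the swing tab that holds the green-gripped reference panel, lift the panel out of its holder, lay it flat in the fixture's nest, then flip the red cam lever over past centre until it snaps to its clamped end. If the orange-gripped dummy panel is still in the nest, clear it into the divided tray first; every blue-gripped test panel, in a holder (turn its tab aside before lifting it out) or lying on the desk, also goes into that tray, and the tab of every emptied holder is turned back to its closed position. At the end all of these lie flat in the tray, one to a compartment, the reference stays clamped, and the multimeter, mug and phone are left alone.

Things in the scene. Friction and masses are not known exactly. Their poses are not given: they have to be found in the camera images.
- panel_R: The reference panel: GREEN grip, dark blue cell face. Always present; starts in holder_A. It is a sample panel: flat plate 80 (own x) x 60 (own y) x 8 mm with an upright grip block 40 (x) x 14 (y) x 32 mm standing on its middle, so 40 mm tall in all; 120 g (varies); pinch the grip across its 14 mm. Origin: centre of the plate's underside, z up. 
- panel_T1: A test panel: BLUE grip, dark blue cell face. If present it starts in holder_B. It is a sample panel: flat plate 80 (own x) x 60 (own y) x 8 mm with an upright grip block 40 (x) x 14 (y) x 32 mm standing on its middle, so 40 mm tall in all; 120 g (varies); pinch the grip across its 14 mm. Origin: centre of the plate's underside, z up. Absent in some starts.
- panel_T2: A test panel: BLUE grip, dark blue cell face. If present it starts in holder_C. It is a sample panel: flat plate 80 (own x) x 60 (own y) x 8 mm with an upright grip block 40 (x) x 14 (y) x 32 mm standing on its middle, so 40 mm tall in all; 120 g (varies); pinch the grip across its 14 mm. Origin: centre of the plate's underside, z up. Absent in some starts.
- panel_T3: A test panel: BLUE grip, dark blue cell face. If present it starts lying loose on the desk in front of the robot. It is a sample panel: flat plate 80 (own x) x 60 (own y) x 8 mm with an upright grip block 40 (x) x 14 (y) x 32 mm standing on its middle, so 40 mm tall in all; 120 g (varies); pinch the grip across its 14 mm. Origin: centre of the plate's underside, z up. Absent in some starts.
- panel_D: The dummy panel: ORANGE grip, white face. If present it starts lying unclamped in the fixture's nest. It is a sample panel: flat plate 80 (own x) x 60 (own y) x 8 mm with an upright grip block 40 (x) x 14 (y) x 32 mm standing on its middle, so 40 mm tall in all; 120 g (varies); pinch the grip across its 14 mm. Origin: centre of the plate's underside, z up. Absent in some starts.
- holder_A: fixed panel holder, one of three alike side by side: black base 114 x 76 mm, aluminium rim, one yellow swing tab. Origin: centre of its bed, at desk level. The bed floor is 6 mm up, 84 (own x) x 64 mm, its rim 14 mm high, flush with a panel lying in it, long side along x. The tab's pivot axis is at own x = -56 mm, y = 0, on the end nearest the robot.
- tab_A (a joint): turn of holder_A's tab about its vertical pivot, rad: 0 = over the panel's edge by 15 mm, holding it; grows to 1.75 clockwise seen from above (the post goes from the holder's -x to its +y side). The panel lifts straight out past 1.4. Starts at 0 to 0.3; light friction (1 N at the post), stays where left. The bar is 62 x 12 x 6 mm, 15.5 to 21.5 mm above the desk.
- tab_A_post (a point): point on the upright yellow post of holder_A's tab (12 mm diameter, from 21.5 to 59.5 mm above the desk), 45.5 mm above the desk, 25 mm from the pivot axis (which stands at the holder's x = -56 mm, y = 0) on the outer tail of the bar
- holder_B: fixed panel holder, one of three alike side by side: black base 114 x 76 mm, aluminium rim, one yellow swing tab. Origin: centre of its bed, at desk level. The bed floor is 6 mm up, 84 (own x) x 64 mm, its rim 14 mm high, flush with a panel lying in it, long side along x. The tab's pivot axis is at own x = -56 mm, y = 0, on the end nearest the robot.
- tab_B (a joint): turn of holder_B's tab about its vertical pivot, rad: 0 = over the panel's edge by 15 mm, holding it; grows to 1.75 clockwise seen from above (the post goes from the holder's -x to its +y side). The panel lifts straight out past 1.4. Starts at 0 to 0.3; light friction (1 N at the post), stays where left. The bar is 62 x 12 x 6 mm, 15.5 to 21.5 mm above the desk.
- tab_B_post (a point): point on the upright yellow post of holder_B's tab (12 mm diameter, from 21.5 to 59.5 mm above the desk), 45.5 mm above the desk, 25 mm from the pivot axis (which stands at the holder's x = -56 mm, y = 0) on the outer tail of the bar
- holder_C: fixed panel holder, one of three alike side by side: black base 114 x 76 mm, aluminium rim, one yellow swing tab. Origin: centre of its bed, at desk level. The bed floor is 6 mm up, 84 (own x) x 64 mm, its rim 14 mm high, flush with a panel lying in it, long side along x. The tab's pivot axis is at own x = -56 mm, y = 0, on the end nearest the robot.
- tab_C (a joint): turn of holder_C's tab about its vertical pivot, rad: 0 = over the panel's edge by 15 mm, holding it; grows to 1.75 clockwise seen from above (the post goes from the holder's -x to its +y side). The panel lifts straight out past 1.4. Starts at 0 to 0.3; light friction (1 N at the post), stays where left. The bar is 62 x 12 x 6 mm, 15.5 to 21.5 mm above the desk.
- tab_C_post (a point): point on the upright yellow post of holder_C's tab (12 mm diameter, from 21.5 to 59.5 mm above the desk), 45.5 mm above the desk, 25 mm from the pivot axis (which stands at the holder's x = -56 mm, y = 0) on the outer tail of the bar
- jig: clamping fixture, fixed: blue base, nest for one panel, long side along own x. Origin: nest centre, desk level; x away from the robot. Nest floor 6 mm up; walls to 14 mm: end wall at x = -40 mm, sides at y = +-33 mm. At x = +48 mm a steel jaw (top at 21 mm), which the lever drives 8 mm to -x, clamping the panel against the end wall, centred on the origin. Block with red lever at x = 95 mm.
- lever (a joint): over-centre cam lever, rad: 0 = open, leaning 60 deg to the fixture's own -y side; 1.05 = upright; 2.1 = clamped, leaning 60 deg to +y. Turns about the fixture's x axis, starts at 0, sprung from centre to both ends: takes up to 5 N at the grip to bring upright, snaps on by itself once past 1.3.
- lever_grip (a point): point in the lever's red grip (14 mm wide along the hinge axis, 18 mm thick, 44 mm long, the outermost part of the lever), 74 mm from the hinge axis, 20 mm short of the tip
- lever_hinge (a point): point on the lever's hinge axis, 45 mm above the desk; the axis runs along the fixture's own x
- tray: grey shallow tray, fixed, 200 (own x) x 180 (own y) x 14 mm, walls and floor 4 mm thick, divided by a cross into four compartments, each 94 x 84 mm, centred at x = +-49 mm, y = +-44 mm. Origin: centre of its underside. Panels lie in it with their long side along x, one to a compartment.
- multimeter: bystander: yellow handheld multimeter 150 x 75 x 34 mm lying on the desk. Origin: centre of its underside
- mug: bystander: white mug, 80 mm diameter, 85 mm high. Origin: centre of its underside
- phone: bystander: black phone 150 x 72 x 9 mm lying on the desk. Origin: centre of its underside
Mind the look-alikes: they are no part of the job. Leave any pink look-alike of the holder_B alone. What is shaped like the holder_A but pink or turquoise is not meant.

How it is judged:
On the way, in this order (a step that is already met when the one before it is completed fails the run):
1. the reference panel's tab is turned aside (beyond 1.2 rad) while the panel still lies in its holder (value of joint tab_A above 1.2 rad and horizontal distance between panel_R and holder_A below 0.012 m and z of panel_R in the frame of holder_A below 0.016 m), for 0.1 s.
2. the reference panel lies flat in the nest, with the lever still open (x of panel_R in the frame of jig between -0.006 and 0.011 m and y of panel_R in the frame of jig between -0.006 and 0.006 m and z of panel_R in the frame of jig between 0.003 and 0.0085 m and angle between panel_R's own z axis and vertical below 0.06 rad and value of joint lever below 0.6 rad), for 0.2 s.
3. the lever is flipped to its clamped end on the reference panel (value of joint lever above 1.9 rad and x of panel_R in the frame of jig between -0.004 and 0.004 m and y of panel_R in the frame of jig between -0.006 and 0.006 m and z of panel_R in the frame of jig between 0.003 and 0.0085 m and angle between panel_R's own z axis and vertical below 0.06 rad), for 0.2 s.
At the end, for the whole second after the job is handed in: all three tabs are below 0.5 rad; the lever is beyond 1.9 rad; the reference panel lies flat in the nest against its end wall (4 mm along, 6 mm across, 0.06 rad); each other panel present rests flat on the tray floor (height within 3.5 mm, 0.06 rad), its centre inside the tray by 20 mm or more (all of step 3 and value of joint each of tab_A, tab_B, tab_C below 0.5 rad and linear speed of each of panel_R, panel_T1, panel_T2, panel_T3, panel_D below 0.02 m/s and x of panel_T1 in the frame of tray between -0.075 and 0.075 m and y of panel_T1 in the frame of tray between -0.07 and 0.07 m and z of panel_T1 in the frame of tray between 0.001 and 0.0075 m and angle between each of panel_T1, panel_T2, panel_T3, panel_D's own z axis and vertical below 0.06 rad and x of panel_T2 in the frame of tray between -0.075 and 0.075 m and y of panel_T2 in the frame of tray between -0.07 and 0.07 m and z of panel_T2 in the frame of tray between 0.001 and 0.0075 m and x of panel_T3 in the frame of tray between -0.075 and 0.075 m and y of panel_T3 in the frame of tray between -0.07 and 0.07 m and z of panel_T3 in the frame of tray between 0.001 and 0.0075 m and x of panel_D in the frame of tray between -0.075 and 0.075 m and y of panel_D in the frame of tray between -0.07 and 0.07 m and z of panel_D in the frame of tray between 0.001 and 0.0075 m); the robot touches nothing.
It fails at once if a panel is forced out of holder_A past its tab before the tab is turned aside (z of panel_R in the frame of holder_A between 0.018 and 0.045 m and horizontal distance between panel_R and holder_A below 0.05 m and value of joint tab_A below 0.7 rad and (height (world z) of panel_R above -1 m or height (world z) of holder_A above 1 m)).
It fails at once if a panel is forced out of holder_B past its tab before the tab is turned aside (z of panel_T1 in the frame of holder_B between 0.018 and 0.045 m and horizontal distance between panel_T1 and holder_B below 0.05 m and value of joint tab_B below 0.7 rad and (height (world z) of panel_T1 above -1 m or height (world z) of holder_B above 1 m)).
It fails at once if a panel is forced out of holder_C past its tab before the tab is turned aside (z of panel_T2 in the frame of holder_C between 0.018 and 0.045 m and horizontal distance between panel_T2 and holder_C below 0.05 m and value of joint tab_C below 0.7 rad and (height (world z) of panel_T2 above -1 m or height (world z) of holder_C above 1 m)).
It fails at once if the multimeter, mug or phone is moved by more than 30 mm (distance of any of multimeter, mug, phone from where it was at the start of the episode above 0.03 m).
Of panel_D, panel_T3 only 1 to 2 are there at a start; the rules pass over those that are not, and their reading is None.
Of panel_T1, panel_T2 only 1 to 2 are there at a start; the rules pass over those that are not, and their reading is None.
At some moment in a run one of panel_T3 may be knocked a few centimetres aside while the robot is not near it.
Once in a run the grip may slacken for a moment while it holds something.
It also fails if it takes over 210 s, if anything falls off the work surface, if the arm or the gripper's body presses on something with over 40 N, if the wrist force passes 120 N, or if a joint passes its speed limit or range.

## Robot

A 6-joint arm with a two-finger parallel gripper is mounted at the origin on the work surface. World frame = base frame: x ahead of the robot, y to its left, z up, the work surface at z = 0. Lengths are in m, angles in rad, forces in N, time in s.
With the tool pointing down it reaches from about 0.3 to 0.775 m from the base axis. Payload 14.6 kg.
Tool frame: the origin (TCP) lies midway between the tips of the shut fingers; the grasp point (between the pads) lies 19 mm behind it; z points along the fingers, y is the line along which they close (so a half turn about z gives the same grasp; the last joint's range is limited). The gripper opens to 94 mm and grips with 3 to 60 N. Pads are 16 mm wide; open, the fingers measure 119 mm over their backs; the gripper's body (75 mm by 177 mm) begins 78 mm behind the grasp point.
Start: joints at [-1.305, 0.3, 1.521, -0, 1.321, -0.067], TCP at [0.18, -0.52, 0.205] pointing down, gripper open.
Joint ranges: [-3.03, 3.03], [-0.79, 2.21], [0.23, 2.52], [-1.04, 4.18], [0, 3.07], [-2.55, 2.55]. Speed limits (rad/s): [2.22, 2.22, 2.57, 3.14, 3.14, 3.14].

## Interface

Orientations are given as [roll, pitch, yaw] about the fixed x, y, z axes, in that order (R = Rz(yaw) Ry(pitch) Rx(roll)).
In Python, from station import telemetry, optics, ctrl gives the robot as it stands.
- The arm moves only by the tool carry_out, never from a script. Its argument "plan" is a list that holds one entry, the list of rows, each a list of 7 numbers: the shift along the tool's x, y, z in mm, then the turn, a rotation vector about the tool's x, y, z in rad, then the finger opening in mm, from 0 to 94. A call has 1 to 20 rows; each row shifts and turns the commanded pose from where the row before left it, along the tool's axes as they then stand; what a row does not reach is not made up. A row lasts 1/12 s, in which the tool goes at most 41.7 mm and 7.16 degrees, less where a joint would pass 70% of its speed; a pose out of reach is approached as far as the arm can. A call with a gripper value outside its range is refused whole. The fingers move at their own pace and stop on an object; "squeeze" is the grip in N (left out, the last holds). Time passes only in rows, so rows that do not move let the fingers close. It gives the time, the measured TCP pose, the force, the opening and the grip force at its end, in the units of the state.
- telemetry.get_obs(): the state, without advancing time (a new reading comes with each control period).
- optics.camera(name): name is "scene" or "top" or "wrist"; returns a dict with "pixels" (480x640x3 uint8, red, green, blue), "intrinsics" (3x3 intrinsics, pixels), "dist_coeffs" ([k1, k2, p1, p2, k3] as OpenCV has them; the pictures are not rectified), "origin" and "rotation" of the camera in the world. Camera axes: x right, y down, z forward; pixel columns grow to the right and rows downward; lengths in m; the calibration is good to about 2 mm. A picture is of the moment at which its call begins. There is no depth.
- ctrl.hand_in(): hands the job in; it is judged then, once.
The state is a dict: "time_s": time; "qpos": joint angles; "joint_vel": joint speeds; "tau": joint torques, N m; "ee_pos": TCP position; "eef_rot": TCP orientation; "force": force on the tool from outside, world axes, zero at the start; "moment": the same for the moment, N m; "grip_width": finger opening in m; "grip_force": force on a finger pad.
Only numpy, scipy, OpenCV 4.12 (cv2) and the standard library are available. Lean on these libraries where they do the work, as an engineer would, in place of code of your own. Each camera call takes 0.05 s, during which the arm holds its last target. There are 200 camera calls.

## Working session

There is one attempt and no reset: what is moved stays moved. The work goes in short steps, Python scripts to look and compute and a tool call to move; the robot and the scene stay as the last step left them, time stands still between calls to the robot, and variables do not carry over. Pictures are saved under pics/ and viewed, at most 14 in all, crops included, and the job is handed in when it is done.

Besides the shell and the picture viewer there is one more tool, called after "Call:" as name([rows], argument=value, ...), one row to a line, values as JSON. carry_out: Moves the arm, as the interface text tells. Its arguments: {"type":"object","properties":{"plan":{"type":"array","items":{"type":"array","items":{"type":"array","items":{"type":"number"}}}},"squeeze":{"type":"number"}},"required":["plan"]}

```bash
ls; mkdir -p pics
cat > h.py <<'E'
import numpy as np, cv2
from station import telemetry, optics, ctrl
def shot(n,f=None):
    c=optics.camera(n); 
    if f: cv2.imwrite('pics/'+f,cv2.cvtColor(c['pixels'],cv2.COLOR_RGB2BGR))
    return c
def ray(c,uv,z):
    p=cv2.undistortPoints(np.array(uv,float).reshape(-1,1,2),np.array(c['intrinsics']),np.array(c['dist_coeffs']))[:,0]
    d=np.c_[p,np.ones(len(p))]@np.array(c['rotation']).T
    o=np.array(c['origin']); return o+d*((z-o[2])/d[:,2])[:,None]
def proj(c,P):
    R=np.array(c['rotation']);P=(np.array(P,float).reshape(-1,3)-c['origin'])@R
    return cv2.projectPoints(P,np.zeros(3),np.zeros(3),np.array(c['intrinsics']),np.array(c['dist_coeffs']))[0][:,0]
E
python3 - <<'E'
from h import *
for n in('top','scene'):
    c=shot(n,n+'0.png');print(n,c['origin'],np.round(c['rotation'],3).tolist(),np.round(c['intrinsics'],1).tolist(),c['dist_coeffs'])
print(telemetry.get_obs())
E
```

```text
pics
top [0.43149804 0.00366551 1.3113473 ] [-3.06, 0.015, -1.584] [[495.9, 0.0, 316.8], [0.0, 495.9, 242.8], [0.0, 0.0, 1.0]] [-0.1409789  0.         0.         0.         0.       ]
scene [1.19588576 0.51516252 1.00094083] [-2.415, -0.012, 2.247] [[485.4, 0.0, 331.4], [0.0, 485.4, 243.9], [0.0, 0.0, 1.0]] [-0.11336014  0.          0.          0.          0.        ]
{'time_s': 0.1, 'qpos': array([-1.30462542e+00,  3.00401759e-01,  1.52150340e+00, -3.76396388e-05,
        1.32069106e+00, -6.65809277e-02]), 'joint_vel': array([ 2.06864089e-03, -1.50206334e-04, -1.16277644e-03,  6.46050897e-04,
       -5.11095846e-05,  1.54522677e-04]), 'tau': array([ 2.65838908e-04, -5.32646334e+01, -3.53284836e+01,  7.09366193e-02,
        2.34607706e-02, -8.70462350e-05]), 'ee_pos': array([ 0.17959262, -0.51961155,  0.20495722]), 'eef_rot': array([-3.14058889e+00, -3.03906258e-05,  3.32761153e-01]), 'force': array([-0.17643771,  0.37747756,  0.22211683]), 'moment': array([0.05306043, 0.02250465, 0.00177053]), 'grip_force': 0.0, 'grip_width': 0.09408844567069946}
```

View pics/top0.png

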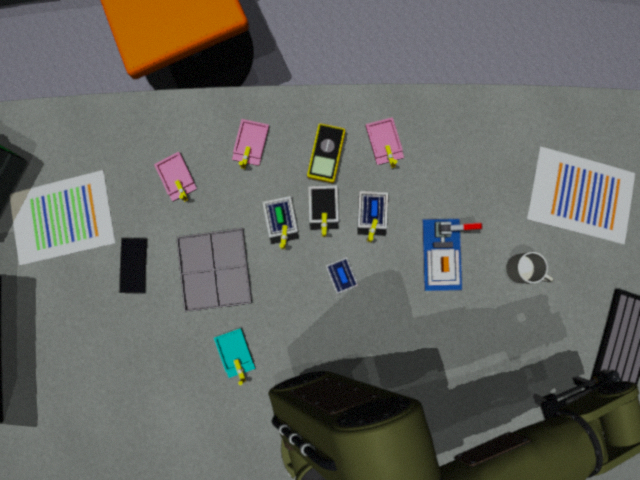

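View pics/scene0.png

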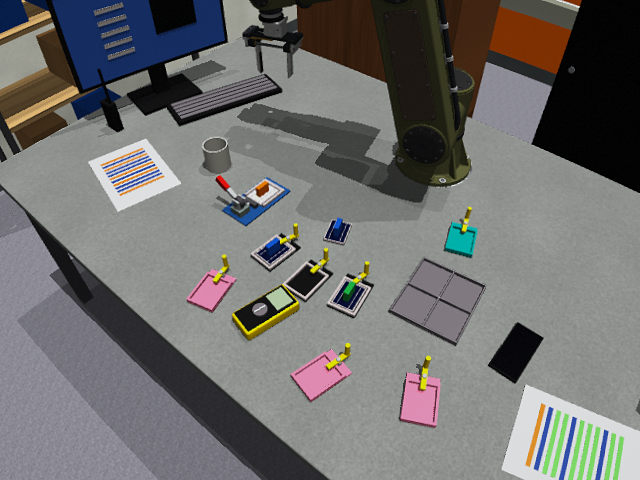

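Top view: green panel R in the left holder at (280,217), an empty middle holder at (324,205), and a blue panel in the right holder at (372,213). A loose blue panel lies at (342,275), the orange dummy in the nest at (445,265), the red lever at (472,227) and the tray at (215,269).

```bash
cat >> h.py <<'E'
from scipy.spatial.transform import Rotation as Ro
_s=shot
def shot(n,f=None):
    c=_s(n,f); r=np.array(c['rotation'])
    if r.size==3: c['rotation']=Ro.from_euler('xyz',r).as_matrix()
    return c
H={'green':((45,120,60),(80,255,255)),'blue':((100,150,110),(125,255,255)),'orange':((8,150,120),(18,255,255)),
 'red':((0,170,90),(5,255,255)),'yellow':((24,150,100),(33,255,255)),'navy':((100,60,15),(135,255,109)),'base':((100,150,60),(115,255,200)),
 'white':((0,0,150),(180,40,255))}
def blobs(c,col,box=None,amin=15):
    hsv=cv2.cvtColor(c['pixels'],cv2.COLOR_RGB2HSV); m=cv2.inRange(hsv,*[np.array(x) for x in H[col]])
    if box: k=np.zeros_like(m);x0,y0,x1,y1=box;k[y0:y1,x0:x1]=255;m&=k
    cs,_=cv2.findContours(m,cv2.RETR_EXTERNAL,cv2.CHAIN_APPROX_NONE)
    return [q for q in sorted(cs,key=cv2.contourArea,reverse=True) if cv2.contourArea(q)>=amin]
def rect(c,cnt,z):
    """min-area rectangle of a contour on plane z: centre, sizes(mm), yaw of long side (deg)"""
    P=ray(c,cnt.reshape(-1,2),z)[:,:2]; (ce,s,a)=cv2.minAreaRect((P*1000).astype(np.float32))
    if s[0]<s[1]: a+=90;s=s[::-1]
    return np.round(ce,1),np.round(s,1),round((a+90)%180-90,1)
E
python3 - <<'E'
from h import *
c=shot('top')
print(np.round(ray(c,[(0,0),(640,480)],0),3).tolist())
box=(130,170,500,310)
for col,z in (('green',.045),('blue',.042),('orange',.045),('red',.07),('yellow',.03),('navy',.012),('base',.006)):
    for q in blobs(c,col,box): 
        x,y,w,h=cv2.boundingRect(q); print(col,(x,y,w,h),cv2.contourArea(q),*rect(c,q,z))
img=c['pixels'][170:310,160:500]
cv2.imwrite('pics/crop.png',cv2.resize(img[...,::-1],(800,330),interpolation=cv2.INTER_CUBIC))
E
```

```text
[[1.329, 1.02, 0.0], [-0.153, -0.891, 0.0]]
green (275, 207, 9, 17) 88.0 [609.7 117.9] [42.5 17.2] 10.9
blue (423, 219, 39, 72) 511.5 [ 501.5 -299.8] [181.9  95.4] 0.7
blue (445, 233, 15, 18) 122.5 [ 534.5 -328.5] [44.2 36.9] -2.1
blue (337, 267, 11, 16) 79.0 [452.4 -42. ] [41.2 15.4] 22.3
blue (371, 200, 7, 17) 73.5 [ 624.2 -127.8] [42.2 15.1] -8.5
orange (443, 257, 6, 15) 60.5 [ 476.  -308.7] [36.1 13.1] -1.8
red (464, 223, 18, 7) 83.5 [ 570.  -375.7] [45.8 15. ] -85.1
yellow (307, 170, 30, 12) 84.5 [714.    6.7] [76.3 29.5] 89.1
yellow (280, 239, 6, 10) 33.5 [536.2 110.5] [23.5 13. ] -0.5
yellow (282, 225, 5, 11) 33.5 [571.4 106.3] [26.2 10.4] -0.4
yellow (367, 232, 7, 10) 33.0 [ 551.1 -117.2] [23.  13.2] -12.6
yellow (321, 227, 6, 9) 32.5 [567.2   3.6] [20.9 13. ] -0.9
yellow (371, 219, 7, 11) 32.5 [ 584.7 -128.3] [25.9 12.5] -17.2
yellow (322, 213, 5, 10) 31.5 [602.5   1.7] [23.6 10.4] -0.9
yellow (175, 181, 7, 8) 25.0 [698.3 388.5] [22.2 11.5] 22.8
yellow (179, 191, 7, 8) 24.5 [669.6 378. ] [19.2 14.5] -57.3
navy (328, 260, 28, 31) 474.0 [452.2 -41.9] [70.  50.9] 22.2
navy (363, 196, 21, 28) 418.5 [ 624.5 -128. ] [69.7 52.2] -4.2
navy (268, 202, 24, 29) 260.0 [610.5 118.4] [71.9 51.8] 10.5
navy (130, 263, 15, 29) 121.5 [453.2 505.1] [75.  39.3] 0.5
navy (130, 246, 15, 19) 57.0 [512.6 505.8] [48.2 39.4] 0.9
base (423, 219, 39, 72) 538.0 [ 503.5 -308.4] [187.   98.1] 0.7
base (334, 266, 16, 22) 158.0 [451.3 -42.7] [61.9 23. ] 20.9
base (445, 231, 15, 20) 145.5 [ 540. -338.] [50.7 37.9] -2.1
base (370, 199, 8, 18) 109.5 [ 630.7 -130.3] [45.9 18.7] -1.5
```

View pics/crop.png

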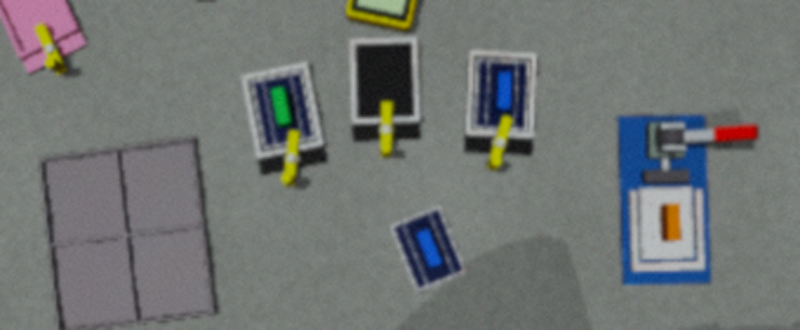

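Call:
carry_out([
  [[0, 0, 0, 0, 0, 0.111, 94], [0, 0, 0, 0, 0, 0.111, 94], [0, 0, 0, 0, 0, 0.111, 94], [28, -20, 0, 0, 0, 0, 94], [28, -20, 0, 0, 0, 0, 94], [28, -20, 0, 0, 0, 0, 94], [28, -20, 0, 0, 0, 0, 94], [28, -20, 0, 0, 0, 0, 94], [28, -20, 0, 0, 0, 0, 94], [28, -20, 0, 0, 0, 0, 94], [28, -20, 0, 0, 0, 0, 94], [28, -20, 0, 0, 0, 0, 94], [28, -20, 0, 0, 0, 0, 94], [0, 0, 0, 0, 0, 0, 94], [0, 0, 0, 0, 0, 0, 94]],
])

```text
time_s: 1.4
ee_pos: [0.4605, -0.3188, 0.205]
eef_rot: [-3.141, 0.001, 0.002]
force: [-0.4, -0.7, -0.0]
grip_width: 0.0935
grip_force: 0.0
```

Run:
```python
from h import *
c=shot('wrist','w1.png');print(c['origin'],np.round(c['rotation'],2).tolist(),c['intrinsics'][0],c['dist_coeffs'])
for col,z in (('orange',.046),('red',.07),('base',.006),('white',.014)):
    for q in blobs(c,col,None,200): 
        x,y,w,h=cv2.boundingRect(q); print(col,(x,y,w,h),cv2.contourArea(q),*rect(c,q,z))
```

```text
[ 0.52931451 -0.31858698  0.38394069] [[0.0, -0.97, -0.24], [-1.0, -0.0, 0.0], [-0.0, 0.24, -0.97]] [403.70224486   0.         319.9093915 ] [-0.08496344  0.          0.          0.          0.        ]
orange (303, 190, 15, 47) 605.5 [ 476. -310.] [39.3 12. ] 0.0
red (364, 83, 65, 24) 1235.5 [ 569.4 -374.8] [48.  15.3] -87.3
base (257, 72, 110, 203) 16063.0 [ 502.8 -310.4] [186.9  97.7] -0.1
base (7, 195, 63, 78) 1913.0 [447.3 -31.8] [71.4 46.9] 21.4
base (77, 2, 42, 84) 1602.0 [ 624.8 -117.3] [75.7 36. ] -8.9
base (42, 191, 26, 46) 201.0 [470.2 -57.1] [47.1  7. ] 21.0
white (0, 0, 640, 364) 138586.5 [ 489.9 -317.4] [672.1 355.3] -89.7
white (219, 255, 117, 112) 5541.5 [ 370.6 -275.9] [119.4 111.9] -1.9
white (350, 409, 150, 48) 5165.0 [ 229.6 -437. ] [169.3  60.1] -89.8
white (277, 165, 67, 86) 3387.5 [ 475.4 -309.5] [79.1 60.2] 0.1
white (266, 168, 52, 96) 1114.0 [ 467.7 -292.4] [89.3 46.6] 0.2
white (324, 88, 39, 19) 593.0 [ 573.7 -338.4] [33.9 14.3] -86.9
white (392, 259, 57, 27) 575.0 [ 415.1 -415.2] [54.2 22.9] 53.2
white (411, 340, 37, 27) 488.0 [ 319.5 -428. ] [33.9 32. ] 32.2
white (0, 0, 13, 85) 473.5 [630.3 -31.9] [75.  12.9] -5.0
white (195, 322, 35, 44) 416.5 [ 332.1 -214.6] [56.5 25.2] -30.5
white (193, 410, 33, 22) 382.0 [ 251.  -201.9] [30.  29.5] 46.5
white (318, 217, 25, 33) 345.0 [ 447.9 -334.4] [35.4 19.2] -34.4
white (288, 111, 44, 15) 335.5 [ 555.9 -309.1] [38. 12.] 90.0
white (288, 79, 45, 12) 312.5 [ 585.8 -309.4] [38.8  8.9] -84.8
white (347, 168, 10, 28) 239.0 [ 500.1 -347.2] [24.5  8.2] 1.0
```

View pics/w1.png

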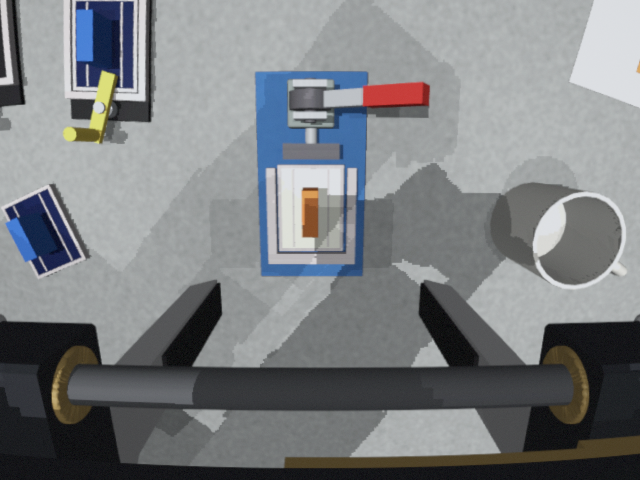

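Wrist view: the dummy's orange grip is at (310,212) in the nest, the lever grip at (395,95) leans to the right, and the mug is at (580,240), well clear.

Call:
carry_out([
  [[15, -9, 20, 0, 0, 0, 50], [0, 0, 35, 0, 0, 0, 50], [0, 0, 35, 0, 0, 0, 50], [0, 0, 35, 0, 0, 0, 50], [0, 0, 30, 0, 0, 0, 50], [0, 0, 20, 0, 0, 0, 50], [0, 0, 10, 0, 0, 0, 50], [0, 0, 0, 0, 0, 0, 50], [0, 0, 0, 0, 0, 0, 5], [0, 0, 0, 0, 0, 0, 5], [0, 0, 0, 0, 0, 0, 5], [0, 0, 0, 0, 0, 0, 5], [0, 0, 0, 0, 0, 0, 5], [0, 0, 0, 0, 0, 0, 5]],
], squeeze=30)

```text
time_s: 2.62
ee_pos: [0.4749, -0.3109, 0.0209]
eef_rot: [3.141, -0.001, -0.0]
force: [-0.5, -3.2, 6.1]
grip_width: 0.0137
grip_force: 30.3
```

Run:
```python
from h import *
c=shot('top')
hsv=cv2.cvtColor(c['pixels'],cv2.COLOR_RGB2HSV)
# tray corner refinement: dark wall outline
g=cv2.cvtColor(c['pixels'],cv2.COLOR_RGB2GRAY)[220:320,170:260]; 
m=(cv2.adaptiveThreshold(g,255,cv2.ADAPTIVE_THRESH_MEAN_C,cv2.THRESH_BINARY_INV,11,8))
cs,_=cv2.findContours(m,cv2.RETR_EXTERNAL,cv2.CHAIN_APPROX_NONE)
q=max(cs,key=lambda q:cv2.boundingRect(q)[2]*cv2.boundingRect(q)[3])+np.array([170,220])
print(cv2.boundingRect(q),rect(c,q,.014))
```

```text
(177, 228, 77, 84) (array([472.1, 294. ]), array([202.3, 186.5]), 6.9)
```

Call:
carry_out([
  [[0, 0, -15, 0, 0, 0, 5], [0, 0, -35, 0, 0, 0, 5], [0, 0, -40, 0, 0, 0, 5], [0, 0, -40, 0, 0, 0, 5], [2, -35, 0, 0, 0, 0, 5], [2, -35, 0, 0, 0, 0, 5], [2, -35, 0, 0, 0, 0, 5], [2, -35, 0, 0, 0, 0, 5], [2, -35, 0, 0, 0, 0, 5], [2, -35, 0, 0, 0, 0, 5], [2, -35, 0, 0, 0, 0, 5], [2, -35, 0, 0, 0, 0, 5], [2, -35, 0, 0, 0, 0, 5], [2, -35, 0, 0, 0, 0, 5], [2, -35, 0, 0, 0, 0, 5], [2, -35, 0, 0, 0, 0, 5], [2, -35, 0, 0, 0, 0, 5], [0, 0, 0, 0, 0, 0, 5]],
])

```text
time_s: 4.17
ee_pos: [0.5004, 0.1488, 0.1504]
eef_rot: [-3.141, -0.0, 0.004]
force: [-0.7, 0.9, -0.9]
grip_width: 0.0135
grip_force: 30.0
```

Run:
```python
from h import *
c=shot('wrist','w2.png')
```

```text
(no output)
```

View pics/w2.png

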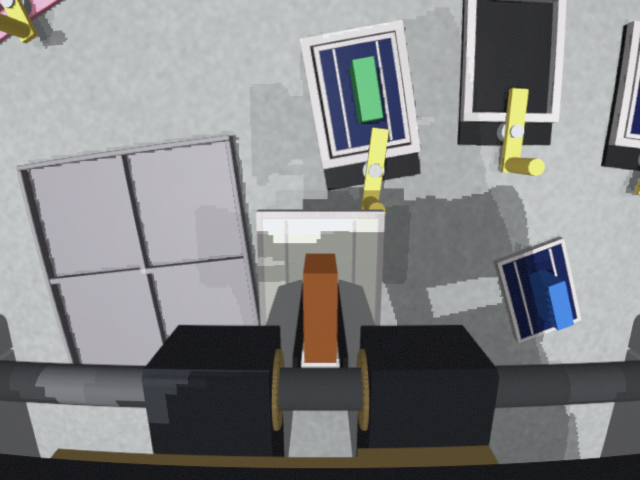

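Wrist view: the dummy is held straight. The tray has its cross at (143,269) and top corners at (22,167) and (232,137). Holder A's tab pivot is at (375,170) with its post hidden near (373,205), holder B's post is at (537,167), and T3 is at (545,290).

Run:
```python
from h import *
c=shot('wrist')
P=ray(c,[(143,269),(128,155),(52,281),(243,257),(22,167),(234,137)],.014)
print(np.round(P[:,:2]*1000,1).tolist())
for a,b in((0,1),(2,3),(4,5)): d=P[b]-P[a];print(np.degrees(np.arctan2(d[1],d[0])))
print('pivot A,B',np.round(ray(c,[(375,170),(515,131)],.022)[:,:2]*1000,1).tolist())
for col,z in (('green',.046),('navy',.014),('blue',.04),('yellow',.0595)):
    for q in blobs(c,col,(0,0,640,340),150): print(col,cv2.boundingRect(q),*rect(c,q,z))
```

```text
[[472.9, 293.4], [565.6, 296.7], [461.4, 376.3], [483.6, 209.2], [558.1, 388.2], [578.1, 212.5]]
2.005413527962744
-82.43451397270333
-83.48815532150857
pivot A,B [[553.9, 105.6], [584.4, 0.5]]
green (347, 61, 33, 62) [607.9 118.8] [40.1 17.1] 10.8
navy (333, 42, 51, 105) [609.3 117.5] [72.1 28.9] 10.6
navy (513, 244, 61, 90) [455.4 -44.1] [71.6 40.1] 20.9
navy (375, 39, 26, 101) [613.2  96.2] [72.3  8.6] 10.8
navy (317, 50, 28, 99) [605.2 139.1] [71.7  8.4] 10.6
navy (500, 262, 29, 76) [445.8 -18.8] [71.   9.1] 21.0
navy (629, 67, 11, 67) [ 612.7 -104.6] [50.8  8.9] -1.4
blue (545, 280, 26, 50) [452.1 -42. ] [40.2 15.9] 19.6
yellow (0, 3, 34, 39) [652.2 348.9] [23.6 19.7] 26.1
yellow (504, 158, 24, 15) [560.5  16.2] [15.7  8.9] 86.9
```

Call:
carry_out([
  [[3, -39, 0, 0, 0, 0, 5], [3, -39, 0, 0, 0, 0, 5], [3, -39, 0, 0, 0, 0, 5], [3, -39, 0, 0, 0, 0, 5], [3, -39, 0, 0, 0, 0, 5], [0, 0, 0, 0, 0, -0.118, 5], [0, 0, 0, 0, 0, 0, 5], [0, 0, 35, 0, 0, 0, 5], [0, 0, 35, 0, 0, 0, 5], [0, 0, 30, 0, 0, 0, 5], [0, 0, 15, 0, 0, 0, 5], [0, 0, 10, 0, 0, 0, 5], [0, 0, 5, 0, 0, 0, 5], [0, 0, 0, 0, 0, 0, 5], [0, 0, 0, 0, 0, 0, 50], [0, 0, 0, 0, 0, 0, 50], [0, 0, 0, 0, 0, 0, 50], [0, 0, 0, 0, 0, 0, 50], [0, 0, 0, 0, 0, 0, 50]],
])

```text
time_s: 5.85
ee_pos: [0.516, 0.3393, 0.021]
eef_rot: [-3.141, -0.001, 0.118]
force: [0.1, 0.3, -0.1]
grip_width: 0.0436
grip_force: 0.0
```

Call:
carry_out([
  [[0, 0, -35, 0, 0, 0, 50], [0, 0, -40, 0, 0, 0, 50], [0, 0, -35, 0, 0, 0, 50], [-5, 38, 0, 0, 0, -0.067, 50], [-5, 38, 0, 0, 0, 0, 50], [-5, 38, 0, 0, 0, 0, 50], [-5, 38, 0, 0, 0, 0, 50], [-5, 38, 0, 0, 0, 0, 50], [-5, 38, 0, 0, 0, 0, 50], [0, 0, 0, 0, 0, 0, 50], [0, 0, 0, 0, 0, 0, 50]],
])

```text
time_s: 6.77
ee_pos: [0.5259, 0.1079, 0.1308]
eef_rot: [-3.142, -0.001, 0.182]
force: [0.0, 0.2, 0.3]
grip_width: 0.0499
grip_force: 0.0
```

Run:
```python
from h import *
c=shot('wrist','w3.png')
print(telemetry.get_obs()['ee_pos'],telemetry.get_obs()['eef_rot'])
for col,z in (('yellow',.0595),('green',.046)):
    for q in blobs(c,col,None,150): print(col,cv2.boundingRect(q),*rect(c,q,z))
c=shot('top','t3.png')
print(cv2.boundingRect(blobs(c,'orange',(150,200,300,320))[0]),rect(c,blobs(c,'orange',(150,200,300,320))[0],.044))
```

```text
[0.52584363 0.10922706 0.13077681] [-3.14144912e+00 -5.48422888e-04  1.83514913e-01]
yellow (458, 0, 97, 46) [688.8  26.3] [62.6  9.7] 76.7
yellow (599, 268, 39, 26) [548.  -95.4] [30.6  9.5] 77.5
yellow (458, 218, 30, 24) [563.1  16.4] [19.1  9.8] 77.3
yellow (309, 230, 17, 20) [538.5 111.6] [11.5 10.1] -4.0
yellow (593, 209, 46, 66) [572.7 -84.3] [51.3  2.9] -18.7Traceback (most recent call last):
  File "<stdin>", line 7, in <module>
IndexError: list index out of range
```

View pics/w3.png

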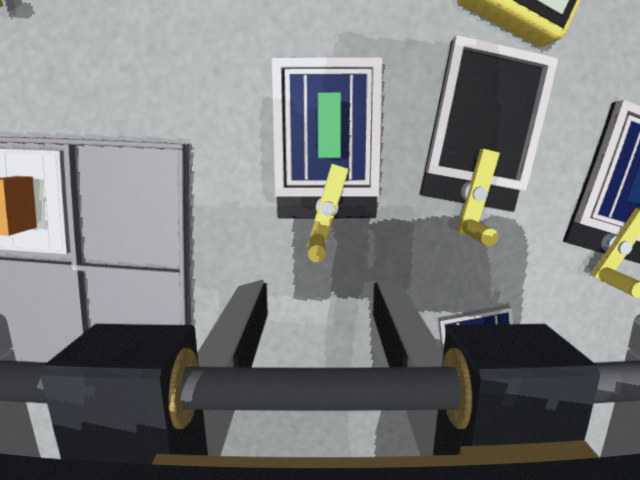

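Wrist view: tab A's post top is at (318,254) with its pivot at (327,208). Holder B's post top is at (489,236) with its pivot at (480,193). The dummy lies flat in its compartment at left.

Run:
```python
from h import *
c=shot('wrist')
print(np.round(ray(c,[(318,254),(489,236)],.0595)*1000,1).tolist(),np.round(ray(c,[(327,208),(480,193),(625,246)],.023)*1000,1).tolist())
```

```text
[[528.6, 112.0, 59.5], [560.5, 6.0, 59.5]] [[553.7, 110.3, 23.0], [585.0, 4.3, 23.0], [568.7, -121.4, 23.0]]
```

Call:
carry_out([
  [[4, -2, 20, 0, 0, 0, 40], [0, 0, 35, 0, 0, 0, 40], [0, 0, 30, 0, 0, 0, 40], [0, 0, 15, 0, 0, 0, 40], [0, 0, 0, 0, 0, 0, 40], [0, 0, 0, 0, 0, 0, 5], [0, 0, 0, 0, 0, 0, 5], [0, 0, 0, 0, 0, 0, 5], [0, 0, 0, 0, 0, 0, 5], [0, 0, 0, 0, 0, 0, 5], [3, -7, 0, 0, 0, 0, 5], [5, -6, 0, 0, 0, 0, 5], [5, -3.5, 0, 0, 0, 0, 5], [6, -2, 0, 0, 0, 0, 5], [6, -0.5, 0, 0, 0, 0, 5], [2, 0, 0, 0, 0, 0, 5], [0, 0, 0, 0, 0, 0, 5], [0, 0, 0, 0, 0, 0, 5]],
], squeeze=8)

```text
time_s: 8.42
ee_pos: [0.5519, 0.1338, 0.0304]
eef_rot: [3.139, 0.003, 0.184]
force: [-3.2, -16.7, 3.6]
grip_width: 0.013
grip_force: 8.0
```

Call:
carry_out([
  [[0, 0, 0, 0, 0, 0, 50], [0, 0, 0, 0, 0, 0, 50], [0, 0, 0, 0, 0, 0, 50], [0, 0, 0, 0, 0, 0, 50], [0, 0, -35, 0, 0, 0, 50], [0, 0, -35, 0, 0, 0, 50], [27, 13, 0, 0, 0, 0, 50], [27, 13, 0, 0, 0, 0, 50], [0, 0, 0, 0, 0, 0, 50], [0, 0, 0, 0, 0, 0, 50]],
])

```text
time_s: 9.25
ee_pos: [0.6105, 0.1199, 0.0999]
eef_rot: [-3.141, 0.0, 0.184]
force: [-0.2, -0.1, -0.3]
grip_width: 0.0502
grip_force: 0.0
```

Run:
```python
from h import *
c=shot('wrist','w4.png')
o=telemetry.get_obs();print(o['ee_pos'],o['eef_rot'])
for col,z in (('yellow',.0215),('green',.046)):
    for q in blobs(c,col,None,150): print(col,cv2.boundingRect(q),*rect(c,q,z))
c=shot('top')
for q in blobs(c,'yellow',(255,190,310,260)): print('top',cv2.boundingRect(q),*rect(c,q,.03))
```

```text
[0.60975625 0.12025868 0.09983389] [-3.14141758e+00  1.05018964e-03  1.84655532e-01]
yellow (463, 0, 96, 167) [731.7  28.1] [105.   54.8] 27.3
yellow (276, 320, 41, 33) [550.2 126.9] [25.5 23.8] -6.9
yellow (182, 0, 37, 24) [745.1 218.6] [21.7 10.8] 89.1
green (312, 227, 24, 74) [612.1 118.2] [45.6 14.1] 10.5
```

View pics/w4.png

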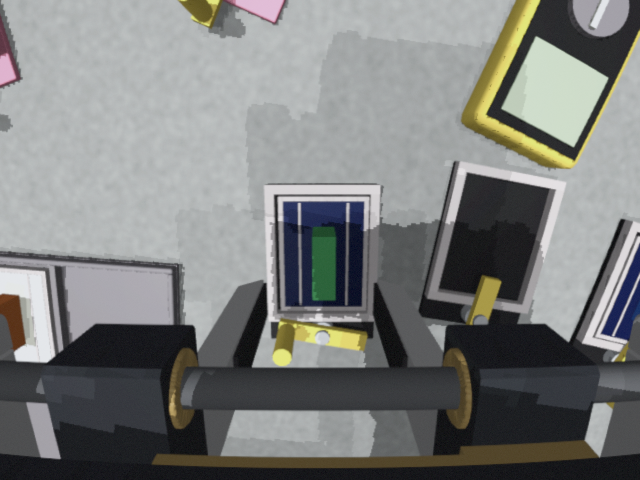

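Tab A is turned fully aside, with its bar at (320,337) crosswise. R's green grip is at (324,263) between the fingers.

Call:
carry_out([
  [[0, 2, 25, 0, 0, 0, 50], [0, 0, 30, 0, 0, 0, 50], [0, 0, 18, 0, 0, 0, 50], [0, 0, 6, 0, 0, 0, 50], [0, 0, 0, 0, 0, 0, 50], [0, 0, 0, 0, 0, 0, 5], [0, 0, 0, 0, 0, 0, 5], [0, 0, 0, 0, 0, 0, 5], [0, 0, 0, 0, 0, 0, 5], [0, 0, 0, 0, 0, 0, 5], [0, 0, 0, 0, 0, 0, 5], [0, 0, -5, 0, 0, 0, 5], [0, 0, -15, 0, 0, 0, 5], [0, 0, -30, 0, 0, 0, 5], [0, 0, -40, 0, 0, 0, 5], [0, 0, -40, 0, 0, 0, 5], [0, 0, 0, 0, 0, 0, 5]],
], squeeze=30)

```text
time_s: 10.77
ee_pos: [0.6133, 0.1186, 0.1603]
eef_rot: [3.141, -0.012, 0.185]
force: [0.5, 1.7, -0.4]
grip_width: 0.0138
grip_force: 30.0
```

Run:
```python
from h import *
o=telemetry.get_obs();print(o['ee_pos'],o['eef_rot'],o['joint_vel'])
c=shot('wrist','w5.png')
for q in blobs(c,'green',None,150): print(cv2.boundingRect(q),*rect(c,q,o['ee_pos'][2]+.024))
for q in blobs(c,'white',(200,150,440,345),150): print(cv2.boundingRect(q),*rect(c,q,o['ee_pos'][2]-.007))
```

```text
[0.61329728 0.11857173 0.16030011] [ 3.14099231 -0.01182657  0.18481685] [-6.20294619e-05  6.73877008e-02  8.72594173e-02 -1.85151693e-03
 -1.17524141e-01 -3.31331572e-04]
(303, 257, 35, 108) [616.  119.3] [47.4 14.1] 10.1
(200, 150, 240, 175) [638.7 125.5] [113.5  85. ] -79.4
(408, 305, 26, 20) [611.1  67.6] [12.3 10.1] -83.3
```

View pics/w5.png

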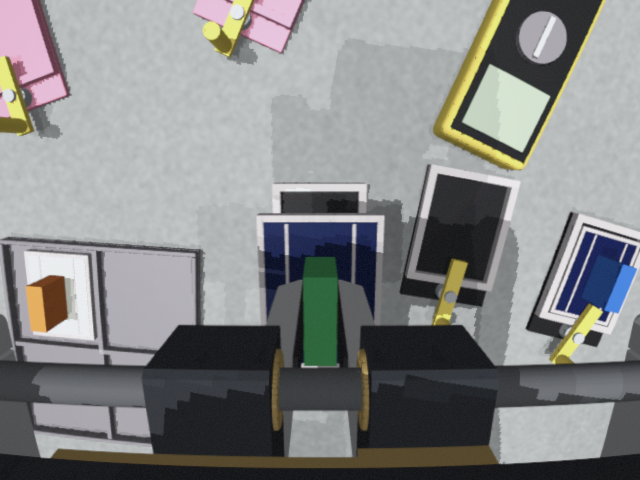

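R is held square. The emptied holder A shows behind the plate at (320,195).

Call:
carry_out([
  [[0, 0, 0, 0, 0, 0.0925, 5], [0, 0, 0, 0, 0, 0.0925, 5], [-11, 36, 0, 0, 0, 0, 5], [-11, 36, 0, 0, 0, 0, 5], [-11, 36, 0, 0, 0, 0, 5], [-11, 36, 0, 0, 0, 0, 5], [-11, 36, 0, 0, 0, 0, 5], [-11, 36, 0, 0, 0, 0, 5], [-11, 36, 0, 0, 0, 0, 5], [-11, 36, 0, 0, 0, 0, 5], [-11, 36, 0, 0, 0, 0, 5], [-11, 36, 0, 0, 0, 0, 5], [-11, 36, 0, 0, 0, 0, 5], [-11, 36, 0, 0, 0, 0, 5], [0, 0, 0, 0, 0, 0, 5], [0, 0, 0, 0, 0, 0, 5], [0, 0, 0, 0, 0, 0, 5]],
])

```text
time_s: 12.23
ee_pos: [0.4782, -0.3132, 0.1505]
eef_rot: [-3.14, 0.001, -0.001]
force: [-0.3, -0.4, -1.6]
grip_width: 0.0139
grip_force: 30.0
```

Run:
```python
from h import *
o=telemetry.get_obs();print(o['ee_pos'],o['eef_rot'],o['grip_width'],o['grip_force'])
c=shot('wrist','w6.png')
for q in blobs(c,'red',None,150): print(cv2.boundingRect(q),*rect(c,q,.07))
```

```text
[ 0.478179   -0.31321669  0.1505034 ] [-3.14041566e+00  1.22308469e-03 -5.15063430e-04] 0.013937918185263555 29.999740719795227
(382, 101, 79, 26) [ 568.6 -375.7] [48.9 14.8] -87.8
```

View pics/w6.png

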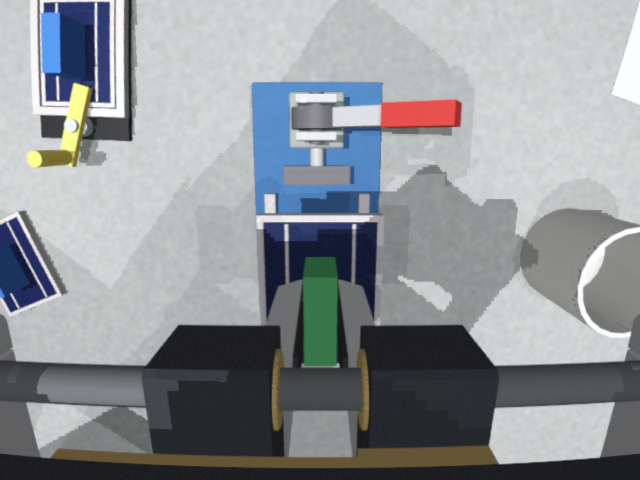

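The nest's side walls show at (270,203) and (364,203), the jaw at (318,175) and the base edges at about (253,150) and (382,150). The lever is still open.

Run:
```python
from h import *
c=shot('wrist')
print(np.round(ray(c,[(270,203),(364,203),(265,205),(276,205),(358,205),(370,205)],.014)*1000,1)[:,:2].tolist(),np.round(ray(c,[(284,175),(352,175),(318,184)],.021)*1000,1)[:,:2].tolist(),np.round(ray(c,[(253,150),(382,150)],.003)*1000,1)[:,:2].tolist())
```

```text
[[505.7, -273.2], [505.7, -347.0], [504.1, -269.2], [504.1, -277.9], [504.1, -342.4], [504.1, -351.8]] [[527.9, -285.2], [527.9, -336.7], [521.1, -311.0]] [[546.5, -259.4], [546.5, -361.5]]
```

Call:
carry_out([
  [[-1, -3, 20, 0, 0, 0, 5], [0, 0, 35, 0, 0, 0, 5], [0, 0, 35, 0, 0, 0, 5], [0, 0, 15, 0, 0, 0, 5], [0, 0, 5, 0, 0, 0, 5], [0, 0, 0, 0, 0, 0, 5], [0, 0, 6, 0, 0, 0, 5], [0, 0, 6, 0, 0, 0, 5], [0, 0, 4, 0, 0, 0, 5], [0, 0, 2.5, 0, 0, 0, 5], [0, 0, 0, 0, 0, 0, 5], [0, 0, 0, 0, 0, 0, 5]],
])

```text
time_s: 13.33
ee_pos: [0.4775, -0.3109, 0.0231]
eef_rot: [3.141, -0.0, -0.0]
force: [-0.2, -0.9, -2.5]
grip_width: 0.0138
grip_force: 30.0
```

Call:
carry_out([
  [[0, 0, 2, 0, 0, 0, 5], [0, 0, 0, 0, 0, 0, 5], [0, 0, 0, 0, 0, 0, 5]],
])

```text
time_s: 13.58
ee_pos: [0.4778, -0.3111, 0.0218]
eef_rot: [3.141, -0.001, -0.0]
force: [-0.6, 2.1, 5.2]
grip_width: 0.0138
grip_force: 30.0
```

Call:
carry_out([
  [[0, 0, 0, 0, 0, 0, 50], [0, 0, 0, 0, 0, 0, 50], [0, 0, 0, 0, 0, 0, 50], [0, 0, 0, 0, 0, 0, 50], [0, 0, 0, 0, 0, 0, 50], [0, 0, -20, 0, 0, 0, 50], [0, 0, -40, 0, 0, 0, 50], [0, 0, -40, 0, 0, 0, 50], [0, 0, -40, 0, 0, 0, 50], [0, 0, 0, 0, 0, 0, 50], [0, 0, 0, 0, 0, 0, 50]],
])

```text
time_s: 14.5
ee_pos: [0.4781, -0.3113, 0.1631]
eef_rot: [3.139, -0.003, -0.0]
force: [-0.3, -0.4, -0.9]
grip_width: 0.05
grip_force: 0.0
```

Run:
```python
from h import *
o=telemetry.get_obs();print(o['ee_pos'],o['eef_rot'],o['qpos'])
c=shot('wrist','w7.png')
for q in blobs(c,'green',None,150): print(cv2.boundingRect(q),*rect(c,q,.046))
for q in blobs(c,'navy',(220,100,420,340),150): print(cv2.boundingRect(q),*rect(c,q,.014))
for q in blobs(c,'red',None,150): print(cv2.boundingRect(q),*rect(c,q,.085))
s=shot('scene')
for q in blobs(s,'red',(180,150,300,230),15)[:1]: 
    (a,b),w,g=cv2.minAreaRect(q); print('scene red',a,b,w,g, np.round(proj(s,[[.569,-.3745,.082],[.569,-.392,.092],[.569,-.355,.071]]),1).tolist())
```

```text
[ 0.47813946 -0.31132215  0.16310875] [ 3.13898615e+00 -3.45286580e-03 -1.65957832e-04] [-6.41336619e-01  3.79450125e-01  1.51594524e+00 -2.49124810e-05
  1.24187114e+00  9.29638162e-01]
(310, 213, 20, 58) [ 478.9 -311. ] [44.1 14.1] -0.4
(302, 197, 36, 82) [ 474.6 -311. ] [69. 29.] -0.6
(340, 196, 12, 83) [ 475.1 -332.7] [69.9  9. ] -0.1
(288, 198, 11, 81) [ 474.3 -289. ] [68.2  8.4] -0.8
(381, 104, 75, 25) [ 567.3 -371.9] [46.1 14. ] -87.8
scene red 222.85243225097656 181.62294006347656 (14.852278709411621, 4.865401744842529) 50.19443130493164 [[222.0, 183.5], [217.4, 178.3], [227.2, 189.2]]
```

View pics/w7.png

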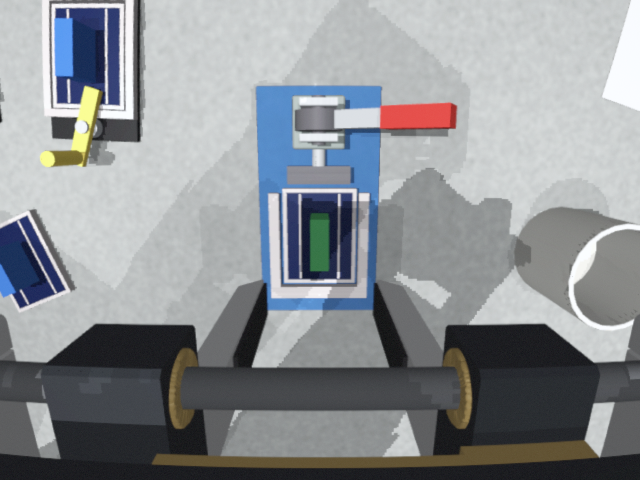

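R lies flat in the nest at (319,240), clear of the end wall, and the lever grip is at (418,116).

Call:
carry_out([
  [[30, 21, 0, 0, 0, -0.12, 50], [34, 17, 0, 0, 0, -0.12, 50], [37, 13, 0, 0, 0, -0.12, 50], [0, 0, 0, 0, 0, -0.12, 50], [0, 0, 0, 0, 0, -0.12, 50], [0, 0, 0, 0, 0, -0.12, 50], [0, 0, 0, 0, 0, -0.12, 50], [0, 0, 0, 0, 0, -0.12, 50], [0, 0, 0, 0, 0, -0.12, 50], [0, 0, 0, 0, 0, -0.12, 50], [0, 0, 0, 0, 0, -0.12, 50], [0, 0, 0, 0, 0, -0.12, 50], [0, 0, 0, 0, 0, -0.12, 50], [0, 0, 0, 0, 0, 0, 50], [0, 0, 0, 0, 0, 0, 50]],
])

```text
time_s: 15.85
ee_pos: [0.5819, -0.3482, 0.1593]
eef_rot: [-3.14, -0.001, 1.556]
force: [-0.3, 0.4, 0.3]
grip_width: 0.0499
grip_force: 0.0
```

Run:
```python
from h import *
c=shot('wrist')
o=telemetry.get_obs();print(o['ee_pos'],o['eef_rot'],o['qpos'])
for q in blobs(c,'red',None,150): print(cv2.boundingRect(q),*rect(c,q,.085))
```

```text
[ 0.58197645 -0.34827466  0.15966203] [-3.14002799e+00 -1.04550935e-03  1.55540551e+00] [-5.93266316e-01  6.27169709e-01  1.15616152e+00  2.15278984e-05
  1.36014313e+00 -5.77880843e-01]
(290, 258, 20, 67) [ 567.6 -371.4] [46.6 12.9] 88.7
```

Call:
carry_out([
  [[-26, -13.5, 0, 0, 0, 0, 50], [0, 0, 0, 0, 0, 0, 50], [0, 0, 30, 0, 0, 0, 50], [0, 0, 35, 0, 0, 0, 50], [0, 0, 22, 0, 0, 0, 50], [0, 0, 10, 0, 0, 0, 50], [0, 0, 0, 0, 0, 0, 50], [0, 0, 0, 0, 0, 0, 5], [0, 0, 0, 0, 0, 0, 5], [0, 0, 0, 0, 0, 0, 5], [0, 0, 0, 0, 0, 0, 5], [0, 0, 0, 0, 0, 0, 5]],
], squeeze=25)

```text
time_s: 16.9
ee_pos: [0.5688, -0.3745, 0.0649]
eef_rot: [3.141, 0.001, 1.56]
force: [-0.1, 0.0, -0.5]
grip_width: 0.0199
grip_force: 0.0
```

Call:
carry_out([
  [[0, 0, 0, 0, 0, 0, 5], [0, 0, 0, 0, 0, 0, 5], [5, -8, 0, 0, 0, 0, 5], [6.5, -7.5, 0, 0, 0, 0, 5], [7.5, -6.5, 0, 0, 0, 0, 5], [8, -5.5, 0, 0, 0, 0, 5], [8.5, -4.5, 0, 0, 0, 0, 5], [9, -3, 0, 0, 0, 0, 5], [9.5, -2, 0, 0, 0, 0, 5], [9.5, -0.5, 0, 0, 0, 0, 5], [9.5, 0.5, 0, 0, 0, 0, 5], [9.5, 2, 0, 0, 0, 0, 5], [9, 3, 0, 0, 0, 0, 5], [8.5, 4.5, 0, 0, 0, 0, 5], [8, 5.5, 0, 0, 0, 0, 5], [7.5, 6.5, 0, 0, 0, 0, 5], [0, 0, 0, 0, 0, 0, 5], [0, 0, 0, 0, 0, 0, 5]],
])

```text
time_s: 18.4
ee_pos: [0.5544, -0.2583, 0.0635]
eef_rot: [-3.141, -0.0, 1.561]
force: [-0.6, -0.3, 0.6]
grip_width: 0.0049
grip_force: 0.0
```

Run:
```python
from h import *
s=shot('scene','s8.png')
cv2.imwrite('pics/s8c.png',cv2.resize(s['pixels'][130:260,170:340,::-1],(680,520),interpolation=cv2.INTER_CUBIC))
o=telemetry.get_obs();print(o['ee_pos'],o['eef_rot'],o['grip_width'])
```

```text
[ 0.55413193 -0.2586898   0.06357798] [-3.14097565e+00 -2.34923587e-04  1.56001060e+00] 0.005081520361909411
```

View pics/s8c.png

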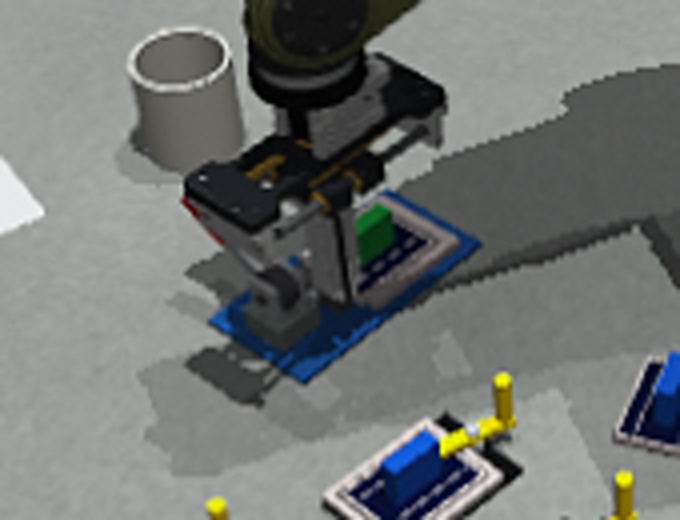

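The lever slipped out of the pinch: its red grip is still on the open (-y) side at (205,220), R is undisturbed, and nothing else moved. I'll push the lever over with shut fingers instead.

Call:
carry_out([
  [[0, 0, -40, 0, 0, 0, 0], [0, 0, -40, 0, 0, 0, 0], [0, 0, -40, 0, 0, 0, 0], [-40, 4, 0, 0, 0, 0, 0], [-40, 4, 0, 0, 0, 0, 0], [-40, 4, 0, 0, 0, 0, 0], [-40, 3, 0, 0, 0, 0, 0], [0, 0, 0, 0, 0, 0, 0], [0, 0, 0, 0, 0, 0, 0], [0, 0, 0, 0, 0, 0, 0]],
])

```text
time_s: 19.28
ee_pos: [0.5671, -0.4187, 0.1834]
eef_rot: [-3.141, -0.001, 1.559]
force: [-0.6, 0.4, 0.3]
grip_width: 0.0001
grip_force: 0.0
```

Run:
```python
from h import *
c=shot('wrist')
o=telemetry.get_obs();print(o['ee_pos'],o['eef_rot'])
for q in blobs(c,'red',None,150): print(cv2.boundingRect(q),*rect(c,q,.085))
for q in blobs(c,'green',None,150): print(cv2.boundingRect(q),*rect(c,q,.046))
```

```text
[ 0.56745814 -0.4180701   0.18399258] [-3.14147421e+00 -2.80267399e-04  1.56016642e+00]
(311, 150, 19, 67) [ 567.6 -372.7] [44.9 12.5] 89.3
(173, 90, 61, 23) [ 479.4 -312.9] [46.1 15.6] 1.1
```

Call:
carry_out([
  [[0, 0, 35, 0, 0, 0, 0], [0, 0, 40, 0, 0, 0, 0], [0, 0, 30, 0, 0, 0, 0], [0, 0, 14, 0, 0, 0, 0], [0, 0, 0, 0, 0, 0, 0], [10, 0, 0, 0, 0, 0, 0], [10, 0, -3, 0, 0, 0, 0], [10, 0, -3, 0, 0, 0, 0], [10, 0, -4, 0, 0, 0, 0], [10, 0, -4, 0, 0, 0, 0], [10, 0, -4, 0, 0, 0, 0], [10, 0, -4, 0, 0, 0, 0], [10, 0, -4, 0, 0, 0, 0], [10, 0, -4, 0, 0, 0, 0], [10, 0, 0, 0, 0, 0, 0], [10, 0, 0, 0, 0, 0, 0], [10, 0, 0, 0, 0, 0, 0], [10, 0, 0, 0, 0, 0, 0], [10, 0, 0, 0, 0, 0, 0], [0, 0, 0, 0, 0, 0, 0]],
])

```text
time_s: 21.0
ee_pos: [0.5692, -0.2768, 0.0948]
eef_rot: [-3.141, -0.001, 1.561]
force: [-0.4, 0.1, -0.8]
grip_width: 0.0003
grip_force: 0.0
```

Run:
```python
from h import *
c=shot('wrist','w9.png')
o=telemetry.get_obs();print(o['ee_pos'],o['eef_rot'],o['force'])
for q in blobs(c,'red',None,100): print(cv2.boundingRect(q),*rect(c,q,.085))
s=shot('scene')
for q in blobs(s,'red',(180,150,300,230),8)[:2]: print('scene red',cv2.boundingRect(q))
print(proj(s,[[.569,-.3745,.082],[.569,-.246,.082]]))
```

```text
[ 0.56914677 -0.27784786  0.09488495] [-3.14136708e+00 -1.86492902e-04  1.56092311e+00] [-0.67291878  0.88860324 -0.78097248]
(301, 186, 29, 90) [ 567.  -246.3] [43.4 13.3] 89.7
scene red (247, 198, 14, 8)
[[222.00961764 183.47703895]
 [253.78323739 203.0298308 ]]
```

Call:
carry_out([
  [[0, 0, -35, 0, 0, 0, 50], [40, -6, 0, 0, 0, 0, 50], [40, -6, 0, 0, 0, 0, 50], [40, -6, 0, 0, 0, 0, 50], [40, -6, 0, 0, 0, 0, 50], [0, 0, 0, 0, 0, 0.12, 50], [0, 0, 0, 0, 0, 0.12, 50], [0, 0, 0, 0, 0, 0.12, 50], [0, 0, 0, 0, 0, 0.12, 50], [0, 0, 0, 0, 0, 0.12, 50], [0, 0, 0, 0, 0, 0.12, 50], [0, 0, 0, 0, 0, 0.12, 50], [0, 0, 0, 0, 0, 0.12, 50], [0, 0, 0, 0, 0, 0.12, 50], [0, 0, 0, 0, 0, 0.12, 50], [0, 0, 0, 0, 0, 0.12, 50], [0, 0, 0, 0, 0, 0.12, 50], [0, 0, 0, 0, 0, 0.12, 50], [0, 0, 0, 0, 0, 0.08, 50], [0, 0, 0, 0, 0, 0, 50]],
])

```text
time_s: 22.77
ee_pos: [0.5468, -0.1191, 0.1299]
eef_rot: [3.141, -0.0, -0.085]
force: [-0.5, 0.1, -0.2]
grip_width: 0.0498
grip_force: 0.0
```

Run:
```python
from h import *
c=shot('wrist','w10.png')
o=telemetry.get_obs();print(o['ee_pos'],o['eef_rot'])
for col,z in(('blue',.046),('navy',.014),('yellow',.04)):
  for q in blobs(c,col,None,150): print(col,cv2.boundingRect(q),*rect(c,q,z))
```

```text
[ 0.54680829 -0.11905001  0.12990495] [ 3.14152368e+00  5.31067500e-05 -7.93274078e-02]
blue (501, 155, 92, 52) [ 584.2 -273.4] [63.4 29.9] -89.4
blue (499, 230, 60, 94) [ 516.8 -262.7] [65.9 40.5] -0.5
blue (312, 105, 25, 66) [ 622.  -127.9] [40.5 14.9] -3.5
blue (576, 227, 42, 32) [ 537.5 -311.8] [30.5 22.8] 88.5
blue (600, 153, 23, 25) [ 591.2 -318.9] [16.2 16.1] -1.2
navy (303, 86, 42, 105) [ 622.1 -128. ] [72.3 28.9] -4.2
navy (348, 86, 13, 104) [ 620.6 -149.6] [71.7  8.4] -3.8
navy (286, 87, 15, 104) [ 623.5 -106.1] [71.8  8.3] -3.7
navy (544, 269, 40, 62) [ 483.2 -310.4] [51.6 29.1] -1.6
navy (532, 272, 14, 54) [ 486.2 -288.9] [44.9  9. ] 0.2
navy (255, 339, 22, 29) [457.8 -65.2] [28.6  9.8] 20.9
navy (585, 268, 12, 32) [ 495.  -332.7] [27.1  8.4] -0.1
navy (496, 234, 14, 93) [ 503.8 -258.4] [77.  10.8] 2.4
yellow (70, 0, 102, 47) [697.6  -6.7] [68.  27.3] -80.6
yellow (134, 235, 31, 18) [562.   -1.7] [23.   9.5] -73.8
yellow (308, 240, 16, 20) [ 548.4 -116. ] [13.5 10.4] -4.9
```

View pics/w10.png

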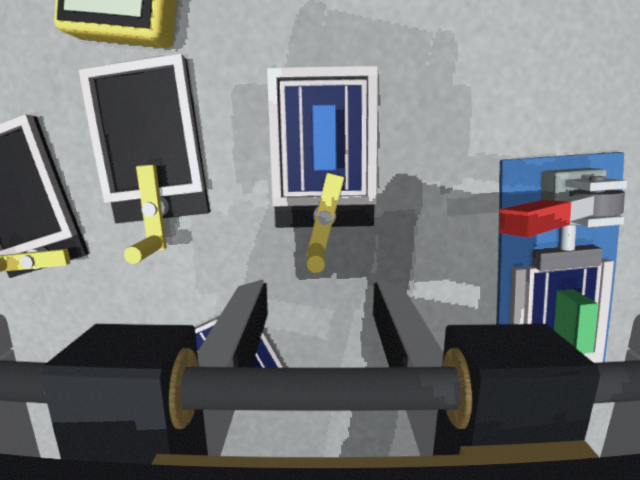

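The lever is clamped (red at (535,215), leaning left) with R in the nest. Holder C's tab post top is at (316,263), its pivot at (325,216) and the blue grip at (324,138).

Call:
carry_out([
  [[-4, -2, 20, 0, 0, 0, 40], [0, 0, 35, 0, 0, 0, 40], [0, 0, 30, 0, 0, 0, 40], [0, 0, 15, 0, 0, 0, 40], [0, 0, 0, 0, 0, 0, 40], [0, 0, 0, 0, 0, 0, 5], [0, 0, 0, 0, 0, 0, 5], [0, 0, 0, 0, 0, 0, 5], [0, 0, 0, 0, 0, 0, 5], [0, 0, 0, 0, 0, 0, 5], [3, -7, 0, 0, 0, 0, 5], [5, -6, 0, 0, 0, 0, 5], [5, -3.5, 0, 0, 0, 0, 5], [6, -2, 0, 0, 0, 0, 5], [6, 0, 0, 0, 0, 0, 5], [2, 0, 0, 0, 0, 0, 5], [0, 0, 0, 0, 0, 0, 5], [0, 0, 0, 0, 0, 0, 5]],
], squeeze=8)

```text
time_s: 24.32
ee_pos: [0.572, -0.0994, 0.0304]
eef_rot: [-3.141, -0.001, -0.08]
force: [0.8, 5.3, 3.8]
grip_width: 0.0119
grip_force: 8.0
```

Call:
carry_out([
  [[0, 0, 0, 0, 0, 0, 50], [0, 0, 0, 0, 0, 0, 50], [0, 0, 0, 0, 0, 0, 50], [0, 0, 0, 0, 0, 0, 50], [0, 0, -35, 0, 0, 0, 50], [0, 0, -35, 0, 0, 0, 50], [26, 12, 0, 0, 0, -0.014, 50], [26, 12, 0, 0, 0, 0, 50], [0, 0, 0, 0, 0, 0, 50], [0, 0, 0, 0, 0, 0, 50]],
])

```text
time_s: 25.15
ee_pos: [0.6216, -0.1282, 0.0992]
eef_rot: [-3.142, 0.001, -0.067]
force: [0.4, -1.2, -0.3]
grip_width: 0.05
grip_force: 0.0
```

Run:
```python
from h import *
c=shot('wrist','w11.png')
o=telemetry.get_obs();print(o['ee_pos'],o['eef_rot'])
for col,z in(('blue',.046),('yellow',.025)):
  for q in blobs(c,col,(200,100,440,360),100): print(col,cv2.boundingRect(q),*rect(c,q,z))
```

```text
[ 0.62099994 -0.12770457  0.09922535] [-3.14136435e+00  1.19896236e-03 -6.65014804e-02]
blue (310, 237, 20, 19) [ 635.3 -129. ] [11.  10.2] 40.2
yellow (272, 319, 43, 33) [ 567.6 -105.6] [25.6 25.3] 76.4
yellow (316, 322, 49, 19) [ 568.9 -137.9] [32.9 12.9] 82.6
```

Tab C's bar now lies crosswise (its yellow blobs match tab A's when open). I'll grasp and lift.

Call:
carry_out([
  [[0, 0, 25, 0, 0, 0, 50], [0, 0, 30, 0, 0, 0, 50], [0, 0, 18, 0, 0, 0, 50], [0, 0, 6, 0, 0, 0, 50], [0, 0, 0, 0, 0, 0, 50], [0, 0, 0, 0, 0, 0, 5], [0, 0, 0, 0, 0, 0, 5], [0, 0, 0, 0, 0, 0, 5], [0, 0, 0, 0, 0, 0, 5], [0, 0, 0, 0, 0, 0, 5], [0, 0, 0, 0, 0, 0, 5], [0, 0, -5, 0, 0, 0, 5], [0, 0, -15, 0, 0, 0, 5], [0, 0, -30, 0, 0, 0, 5], [0, 0, -40, 0, 0, 0, 5], [0, 0, -40, 0, 0, 0, 5], [0, 0, 0, 0, 0, 0, 5], [0, 0, 0, 0, 0, 0, 5]],
], squeeze=30)

```text
time_s: 26.7
ee_pos: [0.6223, -0.1279, 0.1535]
eef_rot: [3.141, -0.004, -0.066]
force: [-0.4, 0.4, -0.9]
grip_width: 0.014
grip_force: 30.0
```

Call:
carry_out([
  [[0, 0, 0, 0, 0, -0.094, 5], [0, 0, 0, 0, 0, -0.094, 5], [-4.5, -36, 0, 0, 0, 0, 5], [-4.5, -36, 0, 0, 0, 0, 5], [-4.5, -36, 0, 0, 0, 0, 5], [-4.5, -36, 0, 0, 0, 0, 5], [-4.5, -36, 0, 0, 0, 0, 5], [-4.5, -36, 0, 0, 0, 0, 5], [-4.5, -36, 0, 0, 0, 0, 5], [-4.5, -36, 0, 0, 0, 0, 5], [-4.5, -36, 0, 0, 0, 0, 5], [-4.5, -36, 0, 0, 0, 0, 5], [-4.5, -33, 0, 0, 0, 0, 5], [0, 0, 0, 0, 0, 0, 5], [0, 0, 0, 0, 0, 0, 5], [0, 0, 0, 0, 0, 0, 5]],
])

```text
time_s: 28.03
ee_pos: [0.5242, 0.2558, 0.1497]
eef_rot: [3.141, 0.002, 0.122]
force: [0.3, -1.1, -1.7]
grip_width: 0.0139
grip_force: 30.0
```

Run:
```python
from h import *
c=shot('wrist','w12.png')
o=telemetry.get_obs();print(o['ee_pos'],o['eef_rot'],o['grip_width'])
for q in blobs(c,'blue',None,100): print(cv2.boundingRect(q),*rect(c,q,o['ee_pos'][2]+.024))
```

```text
[0.52448616 0.25542977 0.15001209] [3.14099918e+00 1.53362128e-03 1.21066984e-01] 0.013943776535957688
(303, 272, 35, 89) [525.2 256.4] [39.3 14.1] 7.0
(621, 334, 8, 26) [526.1 118.6] [13.1  3.5] 19.7
```

Call:
carry_out([
  [[0, 0, 35, 0, 0, 0, 5], [0, 0, 35, 0, 0, 0, 5], [0, 0, 30, 0, 0, 0, 5], [0, 0, 15, 0, 0, 0, 5], [0, 0, 10, 0, 0, 0, 5], [0, 0, 4.5, 0, 0, 0, 5], [0, 0, 0, 0, 0, 0, 5], [0, 0, 0, 0, 0, 0, 5], [0, 0, 0, 0, 0, 0, 50], [0, 0, 0, 0, 0, 0, 50], [0, 0, 0, 0, 0, 0, 50], [0, 0, 0, 0, 0, 0, 50], [0, 0, 0, 0, 0, 0, 50], [0, 0, -20, 0, 0, 0, 50], [0, 0, -40, 0, 0, 0, 50], [0, 0, -40, 0, 0, 0, 50], [0, 0, 0, 0, 0, 0, 50]],
])

```text
time_s: 29.5
ee_pos: [0.5273, 0.2576, 0.1293]
eef_rot: [-3.139, -0.011, 0.122]
force: [0.9, 1.2, 0.7]
grip_width: 0.0502
grip_force: 0.0
```

Run:
```python
from h import *
o=telemetry.get_obs();print(o['ee_pos'],o['eef_rot'])
c=shot('top')
for q in blobs(c,'blue',(170,190,420,310)): print(cv2.boundingRect(q),*rect(c,q,.036))
```

```text
[0.52734928 0.25763282 0.12932986] [-3.13860688 -0.01067699  0.12193308]
(337, 267, 11, 17) [452.9 -41.8] [42.4 16.7] 20.9
```

Call:
carry_out([
  [[0, 0, 0, 0, 0, -0.063, 40], [1, 32, 0, 0, 0, 0, 40], [1, 32, 0, 0, 0, 0, 40], [1, 32, 0, 0, 0, 0, 40], [0, 31, 0, 0, 0, 0, 40], [0, 0, 0, 0, 0, 0, 40], [0, 0, 0, 0, 0, 0, 40]],
])

```text
time_s: 30.13
ee_pos: [0.5508, 0.1309, 0.1206]
eef_rot: [-3.142, 0.001, 0.182]
force: [-0.3, 0.1, 0.4]
grip_width: 0.0399
grip_force: 0.0
```

Run:
```python
from h import *
o=telemetry.get_obs();print(o['ee_pos'],o['eef_rot'])
c=shot('wrist','w13.png')
for q in blobs(c,'yellow',(200,100,440,340)): print(cv2.boundingRect(q),*rect(c,q,.055))
```

```text
[0.55075502 0.13087559 0.12062243] [-3.14152761e+00  1.14936377e-03  1.82434649e-01]
(309, 235, 21, 18) [561.  133.7] [11.9 11.2] -1.1
(360, 242, 17, 13) [566.  103.5] [9.2 7. ] 52.1
(333, 238, 19, 10) [564.9 120.3] [11.3  5. ] 84.9
```

Call:
carry_out([
  [[1, -2.5, 20, 0, 0, 0, 40], [0, 0, 35, 0, 0, 0, 40], [0, 0, 25, 0, 0, 0, 40], [0, 0, 10, 0, 0, 0, 40], [0, 0, 0, 0, 0, 0, 40], [0, 0, 0, 0, 0, 0, 5], [0, 0, 0, 0, 0, 0, 5], [0, 0, 0, 0, 0, 0, 5], [0, 0, 0, 0, 0, 0, 5], [0, 0, 0, 0, 0, 0, 5], [-3, 0, 0, 0, 0, 0, 5], [-6, 0.5, 0, 0, 0, 0, 5], [-6, 2, 0, 0, 0, 0, 5], [-5, 3.5, 0, 0, 0, 0, 5], [-5, 6, 0, 0, 0, 0, 5], [-3, 7, 0, 0, 0, 0, 5], [-1, 4, 0, 0, 0, 0, 5], [0, 0, 0, 0, 0, 0, 5], [0, 0, 0, 0, 0, 0, 5]],
], squeeze=8)

```text
time_s: 31.77
ee_pos: [0.5268, 0.1065, 0.0322]
eef_rot: [3.142, 0.0, 0.185]
force: [-6.3, -1.0, 7.1]
grip_width: 0.0116
grip_force: 8.0
```

Call:
carry_out([
  [[0, 0, 0, 0, 0, 0, 50], [0, 0, 0, 0, 0, 0, 50], [0, 0, 0, 0, 0, 0, 50], [0, 0, 0, 0, 0, 0, 50], [0, 0, -35, 0, 0, 0, 50], [0, 0, -35, 0, 0, 0, 50], [0, 0, 0, 0, 0, -0.09, 50], [0, 0, 0, 0, 0, -0.09, 50], [-30, 28, 0, 0, 0, 0, 50], [-30, 28, 0, 0, 0, 0, 50], [-30, 28, 0, 0, 0, 0, 50], [-30, 28, 0, 0, 0, 0, 50], [0, 0, 0, 0, 0, 0, 50], [0, 0, 0, 0, 0, 0, 50]],
])

```text
time_s: 32.93
ee_pos: [0.4546, -0.042, 0.1017]
eef_rot: [3.141, -0.0, 0.361]
force: [0.6, 0.2, -1.1]
grip_width: 0.0501
grip_force: 0.0
```

Run:
```python
from h import *
o=telemetry.get_obs();print(o['ee_pos'],o['eef_rot'])
c=shot('wrist','w14.png')
for col,z in(('blue',.04),('navy',.008),('yellow',.03)):
  for q in blobs(c,col,(0,0,640,345),80): print(col,cv2.boundingRect(q),*rect(c,q,z))
```

```text
[ 0.45459735 -0.04203866  0.10173635] [ 3.14135867e+00 -4.54666952e-04  3.61476717e-01]
blue (307, 227, 24, 71) [454.3 -41. ] [45.1 14.1] 20.7
blue (580, 235, 60, 110) [ 503.8 -229.3] [81.6  1.9] -0.3
navy (298, 204, 43, 100) [451.1 -42.6] [71.8 29.6] 21.1
navy (344, 204, 14, 100) [458.9 -63.1] [71.7  9.2] 21.5
navy (281, 204, 15, 100) [443.4 -22.1] [71.7  9.3] 21.0
navy (577, 228, 63, 117) [ 503.6 -255.2] [97.8  2.7] -0.3
yellow (110, 45, 35, 27) [528.6 108.3] [20.5 10.6] 85.2
yellow (465, 115, 27, 13) [ 569.1 -101. ] [16.1  6.9] -62.6
yellow (304, 69, 17, 13) [557.2   1.6] [9.6 6.2] -62.5
```

Call:
carry_out([
  [[-2, 0, 25, 0, 0, 0, 50], [0, 0, 30, 0, 0, 0, 50], [0, 0, 22, 0, 0, 0, 50], [0, 0, 9, 0, 0, 0, 50], [0, 0, 0, 0, 0, 0, 50], [0, 0, 0, 0, 0, 0, 5], [0, 0, 0, 0, 0, 0, 5], [0, 0, 0, 0, 0, 0, 5], [0, 0, 0, 0, 0, 0, 5], [0, 0, 0, 0, 0, 0, 5], [0, 0, 0, 0, 0, 0, 5], [0, 0, -10, 0, 0, 0, 5], [0, 0, -35, 0, 0, 0, 5], [0, 0, -40, 0, 0, 0, 5], [0, 0, -40, 0, 0, 0, 5], [0, 0, 0, 0, 0, 0, 5], [0, 0, 0, 0, 0, 0, 5]],
], squeeze=30)

```text
time_s: 34.4
ee_pos: [0.4539, -0.0415, 0.1428]
eef_rot: [3.139, -0.004, 0.365]
force: [-0.6, -0.4, -1.2]
grip_width: 0.0136
grip_force: 30.0
```

Call:
carry_out([
  [[0, 0, 0, 0, 0, 0.122, 5], [0, 0, 0, 0, 0, 0.121, 5], [1, -36, 0, 0, 0, 0, 5], [1, -36, 0, 0, 0, 0, 5], [1, -36, 0, 0, 0, 0, 5], [1, -36, 0, 0, 0, 0, 5], [1, -36, 0, 0, 0, 0, 5], [1, -36, 0, 0, 0, 0, 5], [1, -36, 0, 0, 0, 0, 5], [1, -36, 0, 0, 0, 0, 5], [0, 0, 0, 0, 0, 0, 5], [0, 0, 0, 0, 0, 0, 5], [0, 0, 0, 0, 0, 0, 5]],
])

```text
time_s: 35.48
ee_pos: [0.4255, 0.2449, 0.1395]
eef_rot: [3.141, 0.002, 0.122]
force: [-0.5, 0.0, -0.1]
grip_width: 0.0137
grip_force: 30.0
```

Run:
```python
from h import *
c=shot('wrist','w15.png')
o=telemetry.get_obs();print(o['ee_pos'],o['eef_rot'],o['grip_width'])
for q in blobs(c,'blue',None,100): print(cv2.boundingRect(q),*rect(c,q,o['ee_pos'][2]+.024))
```

```text
[0.42579774 0.24455897 0.13975822] [3.14097422e+00 1.42254773e-03 1.21161059e-01] 0.01369966200127758
(303, 279, 34, 89) [423.4 245.1] [39.8 14.1] 7.0
(310, 66, 23, 65) [511.9 255.4] [22.6  8.1] 7.0
```

Call:
carry_out([
  [[4, 0, 30, 0, 0, 0, 5], [0, 0, 35, 0, 0, 0, 5], [0, 0, 25, 0, 0, 0, 5], [0, 0, 15, 0, 0, 0, 5], [0, 0, 10, 0, 0, 0, 5], [0, 0, 4, 0, 0, 0, 5], [0, 0, 0, 0, 0, 0, 5], [0, 0, 0, 0, 0, 0, 5], [0, 0, 0, 0, 0, 0, 50], [0, 0, 0, 0, 0, 0, 50], [0, 0, 0, 0, 0, 0, 50], [0, 0, 0, 0, 0, 0, 50], [0, 0, 0, 0, 0, 0, 50], [0, 0, -20, 0, 0, 0, 50], [0, 0, -40, 0, 0, 0, 50], [0, 0, -40, 0, 0, 0, 50], [0, 0, 0, 0, 0, 0, 50], [0, 0, 0, 0, 0, 0, 50]],
])

```text
time_s: 37.03
ee_pos: [0.4309, 0.2464, 0.1233]
eef_rot: [-3.14, -0.004, 0.122]
force: [-0.4, 0.3, -0.3]
grip_width: 0.0497
grip_force: 0.0
```

Call:
carry_out([
  [[0, 0, 0, 0, 0, 0.094, 40], [0, 0, 0, 0, 0, 0.094, 40], [16.5, 33.5, 0, 0, 0, 0, 40], [16.5, 33.5, 0, 0, 0, 0, 40], [16.5, 33.5, 0, 0, 0, 0, 40], [16.5, 33.5, 0, 0, 0, 0, 40], [16.5, 33.5, 0, 0, 0, 0, 40], [16.5, 33.5, 0, 0, 0, 0, 40], [16.5, 33.5, 0, 0, 0, 0, 40], [16.5, 33.5, 0, 0, 0, 0, 40], [16.5, 33.5, 0, 0, 0, 0, 40], [16.5, 33.5, 0, 0, 0, 0, 40], [0, 0, 0, 0, 0, 0, 40], [0, 0, 0, 0, 0, 0, 40], [0, 0, 0, 0, 0, 0, 40]],
])

```text
time_s: 38.28
ee_pos: [0.5718, -0.0987, 0.12]
eef_rot: [-3.141, 0.002, -0.066]
force: [-0.5, -0.2, 0.2]
grip_width: 0.0398
grip_force: 0.0
```

Call:
carry_out([
  [[0, 0, 20, 0, 0, 0, 40], [0, 0, 35, 0, 0, 0, 40], [0, 0, 25, 0, 0, 0, 40], [0, 0, 10, 0, 0, 0, 40], [0, 0, 0, 0, 0, 0, 40], [0, 0, 0, 0, 0, 0, 5], [0, 0, 0, 0, 0, 0, 5], [0, 0, 0, 0, 0, 0, 5], [0, 0, 0, 0, 0, 0, 5], [0, 0, 0, 0, 0, 0, 5], [-5, 0, 0, 0, 0, 0, 5], [-6, 0.5, 0, 0, 0, 0, 5], [-6, 2, 0, 0, 0, 0, 5], [-5, 3.5, 0, 0, 0, 0, 5], [-5, 6, 0, 0, 0, 0, 5], [-2, 7, 0, 0, 0, 0, 5], [-1, 4, 0, 0, 0, 0, 5], [0, 0, 0, 0, 0, 0, 5], [0, 0, 0, 0, 0, 0, 5]],
], squeeze=8)

```text
time_s: 39.87
ee_pos: [0.5397, -0.1202, 0.0315]
eef_rot: [-3.141, 0.002, -0.067]
force: [-7.0, 0.8, 7.8]
grip_width: 0.0117
grip_force: 8.0
```

Call:
carry_out([
  [[0, 0, 0, 0, 0, 0, 50], [0, 0, 0, 0, 0, 0, 50], [0, 0, 0, 0, 0, 0, 50], [0, 0, 0, 0, 0, 0, 50], [0, 0, -35, 0, 0, 0, 50], [0, 0, -40, 0, 0, 0, 50], [0, 0, -40, 0, 0, 0, 50], [0, 0, -40, 0, 0, 0, 50], [-35, 0, 0, 0, 0, 0, 50], [-35, 0, 0, 0, 0, 0, 50], [-35, 0, 0, 0, 0, 0, 50], [-35, 0, 0, 0, 0, 0, 50], [-35, 0, 0, 0, 0, 0, 50], [0, 0, 0, 0, 0, 0, 50], [0, 0, 0, 0, 0, 0, 50]],
])

```text
time_s: 41.12
ee_pos: [0.3659, -0.1087, 0.187]
eef_rot: [3.141, -0.002, -0.067]
force: [-0.2, -0.2, 0.4]
grip_width: 0.0497
grip_force: 0.0
```

Run:
```python
from h import *
c=shot('top'); s=shot('scene')
a=cv2.resize(c['pixels'][170:320,160:510,::-1],(800,343),interpolation=cv2.INTER_CUBIC)
b=cv2.resize(s['pixels'][150:350,180:500,::-1],(400,250),interpolation=cv2.INTER_CUBIC)
o=np.zeros((595,800,3),np.uint8);o[:343]=a;o[345:595,:400]=b
w=shot('wrist');o[345:595,410:743]=cv2.resize(w['pixels'][...,::-1],(333,250))
cv2.imwrite('pics/fin.png',o)
```

```text
(no output)
```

View pics/fin.png

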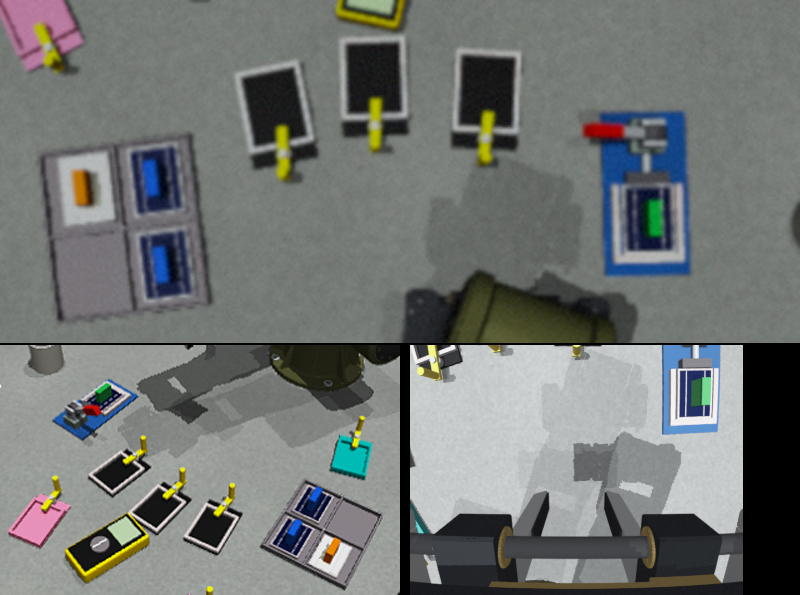

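The final view shows D and both blue panels flat in the tray, one to a compartment at (85,187), (152,178) and (160,265). All three tabs are closed, R is in the nest and the lever is at its clamped end at (605,131).

```bash
python3 -c "
from h import *
print(ctrl.hand_in())"
```

```text
the job is handed in; nothing more can be done
None
```

The job is handed in: in the last pictures the reference panel is clamped in the nest, the dummy and both blue panels lie flat in separate tray compartments, and all three tabs are closed; the hand-in call gave no verdict.

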